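Sort the roundness standards and change over the turntable

ROBOT

A 6-joint arm with a two-finger parallel gripper is mounted at the origin on the work surface. World frame = base frame: x ahead of the robot, y to its left, z up, the work surface at z = 0. Lengths are in mm, angles in rad, forces in N, time in s.
With the tool pointing down it reaches from about 325 to 750 mm from the base axis. Payload 7.6 kg.
Tool frame: the origin (TCP) lies at the centre of the arm's flange, where the gripper is bolted on; the fingertips stand 173 mm ahead of it and the grasp point (between the pads) lies 155 mm ahead of it; z points along the fingers, y is the line along which they close (so a half turn about z gives the same grasp; the last joint's range is limited). The gripper opens to 85 mm and grips with 20 to 120 N. Pads are 22 mm wide; open, the fingers measure 114 mm over their backs; the gripper's body (76 mm by 85 mm) begins 54 mm behind the grasp point. The pads swing forward as they close: fully open they stand 13 mm farther back than shut.
Start: joints at [-1.301, 0.052, 1.401, -0, 1.689, -0.07], TCP at [175.003, -494.978, 404.723] pointing down, gripper open.
Joint ranges: [-2.9, 2.9], [-0.91, 2.17], [0.12, 2.37], [-1.06, 4.2], [0.26, 2.73], [-2.93, 2.93]. Speed limits (rad/s): [2.57, 2.57, 3.01, 3.14, 3.14, 3.14].

INTERFACE

Orientations are given as a 3x3 rotation matrix whose columns are the frame's x, y, z axes.
In Python, from workcell import status, eyes, job_done gives the robot as it stands.
- The arm moves only by the tool arm_command, never from a script. Its argument "steps" is one flat list of numbers, 5 for each row, row after row: the shift along the world's x, y, z in cm, then the turn about the world's z in degrees, then the finger opening in cm, from 0 to 8.54. In form: [x, y, z, turn, hand, x, y, z, turn, hand, ...]. A call has exactly 10 rows; each row is the pose to reach, as a shift and turn from the pose commanded when the call began; what a row does not reach only later rows make up. A row lasts 1/8 s, in which the tool goes at most 62.5 mm and 10.7 degrees, less where a joint would pass 70% of its speed; a pose out of reach is approached as far as the arm can. A call with a gripper value outside its range is refused whole. The fingers move at their own pace and stop on an object; "grip_force" is the grip in N (left out, the last holds). Time passes only in rows, so rows that repeat a pose let the fingers close, or fill a call up. It gives the time, the measured TCP pose, the force, the opening and the grip force at its end, in the units of the state.
- status.get_state(): the state, without advancing time (a new reading comes with each control period).
- eyes.camera(name): name is "side" or "top" or "wrist"; returns (picture, depth): 384x512x3 uint8, red, green, blue; 384x512 float32, mm along the optical axis (not along the pixel's ray), 0 where there is no reading.
- eyes.camera_model(name): a dict with "K" (3x3 intrinsics, pixels), "dist_coeffs" ([k1, k2, p1, p2, k3] as OpenCV has them; the pictures are not rectified), "R" (3x3) and "t" (3): a world point X has camera coordinates R X + t; the wrist camera has in their place "tool_from_camera" (4x4, takes a point from camera to tool coordinates, whose origin is the TCP and whose axes are the flange's). Camera axes: x right, y down, z forward; pixel columns grow to the right and rows downward; lengths in mm; the calibration is good to about 2 mm. A picture is of the moment at which its call begins: read the wrist's pose just before it. camera_model takes no time and is no camera call.
- job_done(): hands the job in; it is judged then, once.
The state is a dict: "time_s": time; "joint_positions": joint angles; "qvel": joint speeds; "effort": joint torques, N m; "tcp_pos": TCP position; "ee_rot": TCP orientation; "contact_force": force on the tool from outside, world axes, zero at the start; "ft_torque": the same for the moment, N m; "gripper_width": opening from 0.0 (shut) to 1.0 (fully open); "gripper_force": force on a finger pad.
Only numpy, scipy, OpenCV 4.12 (cv2) and the standard library are available. Lean on these libraries where they do the work, as an engineer would, in place of code of your own. Each camera call takes 0.05 s, during which the arm holds its last target. There are 200 camera calls.

TASK

The last shift put the roundness tester's reference standards away in the wrong cups. Change over for the next check: the blue flick standard shall stand in the middle of the turntable, and the red, yellow and green standards upright in the cups of their own colour, so that the blue cup is left empty. Each place takes one standard, so use a free place on the way; set each down gently rather than dropping it, and let none tip over.

Things in the scene. Friction and masses are not known exactly. Their poses are not given: they have to be found in the camera images.
- std_hemisphere: Red reference standard: a clear glass hemisphere 38 mm across on a thin dark plate, 56 mm tall in all. It stands on a round foot 50 mm in diameter and 34 mm tall (steel up to 8 mm, above that a red collar whose red shoulder shows from above); grip it by this foot. Round, so any yaw will do. About 0.4 kg, stands freely. Origin: centre of its underside, z up.
- std_cylinder: Yellow reference standard: a plain polished steel cylinder 28 mm across, 70 mm tall in all. It stands on a round foot 50 mm in diameter and 34 mm tall (steel up to 8 mm, above that a yellow collar whose yellow shoulder shows from above); grip it by this foot. Round, so any yaw will do. About 0.4 kg, stands freely. Origin: centre of its underside, z up.
- std_ring: Green reference standard: a brass ring 40 mm outside and 24 mm inside, 48 mm tall in all. It stands on a round foot 50 mm in diameter and 34 mm tall (steel up to 8 mm, above that a green collar whose green shoulder shows from above); grip it by this foot. Round, so any yaw will do. About 0.4 kg, stands freely. Origin: centre of its underside, z up.
- std_flick: Blue reference standard (flick standard): a polished steel cylinder 32 mm across with a black flat on one side, 62 mm tall in all. It stands on a round foot 50 mm in diameter and 34 mm tall (steel up to 8 mm, above that a blue collar whose blue shoulder shows from above); grip it by this foot. Round, so any yaw will do. About 0.4 kg, stands freely. Origin: centre of its underside, z up.
- turntable: The tester's fixed round steel table, 140 mm across, two engraved circles, flat top about 100 mm above the work surface; one standard stands on it at the start. Origin: centre of its top, z up, y towards the tester's column (nearest part, the raised stylus head, 200 mm from the centre, 108 mm above the disc). Black base plate: 45 mm high, 100 mm out along -y, 150 mm along +-x.
- cup_red: A fixed low round storage cup, all red, 88 mm across and 13 mm tall: a flat floor (grey disc) 8 mm above the table in a recess 66 mm wide and 5 mm deep, so a standard's 50 mm foot stands in it with 8 mm to spare all round. It holds one standard. Origin: centre of its underside, on the table; z up. Home of the glass hemisphere.
- cup_yellow: A fixed low round storage cup, all yellow, 88 mm across and 13 mm tall: a flat floor (grey disc) 8 mm above the table in a recess 66 mm wide and 5 mm deep, so a standard's 50 mm foot stands in it with 8 mm to spare all round. It holds one standard. Origin: centre of its underside, on the table; z up. Home of the plain cylinder.
- cup_green: A fixed low round storage cup, all green, 88 mm across and 13 mm tall: a flat floor (grey disc) 8 mm above the table in a recess 66 mm wide and 5 mm deep, so a standard's 50 mm foot stands in it with 8 mm to spare all round. It holds one standard. Origin: centre of its underside, on the table; z up. Home of the brass ring.
- cup_blue: A fixed low round storage cup, all blue, 88 mm across and 13 mm tall: a flat floor (grey disc) 8 mm above the table in a recess 66 mm wide and 5 mm deep, so a standard's 50 mm foot stands in it with 8 mm to spare all round. It holds one standard. Origin: centre of its underside, on the table; z up. The flick standard's cup: empty at the start, and empty again at the end.
Things that resemble listed ones, but are neither listed nor needed, are in the scene too. Of the things that look like the cup_green, the middle-sized one is meant.

How it is judged (in metres and radians):
At the end, for the whole second after the job is handed in: The blue flick standard stands upright on the turntable within 12 mm of its centre, and the red, yellow and green standards stand upright, flat on the floor of the cup of their own colour (within 12 mm of its centre, at most 3 mm high, tilted less than 0.08 rad); all released and at rest (horizontal distance between std_hemisphere and cup_red below 0.012 m and z of std_hemisphere in the frame of cup_red between 0.005 and 0.011 m and angle between each of std_hemisphere, std_cylinder, std_ring, std_flick's own z axis and vertical below 0.08 rad and linear speed of each of std_hemisphere, std_cylinder, std_ring, std_flick below 0.02 m/s and horizontal distance between std_cylinder and cup_yellow below 0.012 m and z of std_cylinder in the frame of cup_yellow between 0.005 and 0.011 m and horizontal distance between std_ring and cup_green below 0.012 m and z of std_ring in the frame of cup_green between 0.005 and 0.011 m and horizontal distance between std_flick and turntable below 0.012 m and z of std_flick in the frame of turntable between -0.003 and 0.003 m); the robot touches nothing.
It fails at once if a standard tips over (tilted more than 0.6 rad) (angle between any of std_hemisphere, std_cylinder, std_ring, std_flick's own z axis and vertical above 0.6 rad).
It fails at once if a standard is dropped from more than about 2 cm, or flung (faster than 0.6 m/s while the fingers do not hold it) ((contact force between the fingers and std_hemisphere below 0.5 N and linear speed of std_hemisphere above 0.6 m/s) or (contact force between the fingers and std_cylinder below 0.5 N and linear speed of std_cylinder above 0.6 m/s) or (contact force between the fingers and std_ring below 0.5 N and linear speed of std_ring above 0.6 m/s) or (contact force between the fingers and std_flick below 0.5 N and linear speed of std_flick above 0.6 m/s)).
It also fails if it takes over 122 s, if anything falls off the work surface, if the arm or the gripper's body presses on something with over 40 N, if the wrist force passes 120 N, or if a joint passes its speed limit or range.

## Working session

There is one attempt and no reset: what is moved stays moved. The work goes in short steps, Python scripts to look and compute and a tool call to move; the robot and the scene stay as the last step left them, time stands still between calls to the robot, and variables do not carry over. Pictures are saved under pics/ and viewed, at most 14 in all, crops included, and the job is handed in when it is done.

Besides the shell and the picture viewer there is one more tool, called after "Emit:" as name(argument=value, ...) on one line, values as JSON. arm_command: Moves the arm, as the interface text tells. Its arguments: {"type":"object","properties":{"steps":{"type":"array","items":{"type":"number"}},"grip_force":{"type":"number"}},"required":["steps"]}

```bash
mkdir -p pics
cat > h.py <<'E'
import numpy as np, cv2
from workcell import status, eyes, job_done
def snap(n):
    s=status.get_state(); p,d=eyes.camera(n); m=eyes.camera_model(n)
    K=np.array(m["K"],float); D=np.array(m["dist_coeffs"],float)
    if n=="wrist":
        T=np.eye(4);T[:3,:3]=np.array(s["ee_rot"]).reshape(3,3);T[:3,3]=s["tcp_pos"]
        C=T@np.array(m["tool_from_camera"]); R=C[:3,:3];c=C[:3,3]
    else:
        R=np.array(m["R"]).T; c=-R@np.array(m["t"])
    return p,d,K,D,R,c
def ray(v,px):
    p,d,K,D,R,c=v
    q=cv2.undistortPoints(np.array(px,float).reshape(-1,1,2),K,D)[:,0]
    return np.c_[q,np.ones(len(q))]@R.T
def onz(v,px,z):
    r=ray(v,px); return v[5]+r*((z-v[5][2])/r[:,2])[:,None]
def cloud(v):
    h,w=v[1].shape; g=np.stack(np.meshgrid(np.arange(w),np.arange(h)),-1).reshape(-1,2)
    return (v[5]+ray(v,g)*v[1].reshape(-1,1)).reshape(h,w,3)
def save(n,p): cv2.imwrite("pics/"+n+".png",p[:,:,::-1])
E
python3 - <<'E'
from h import *
for n in("top","side"):
    v=snap(n); save(n+"0",cv2.resize(v[0],(800,600))); print(n,v[5].round(),v[4].round(2).tolist(),v[2][0,0])
    np.savez(n+"0.npz",*v)
    pc=cloud(v)
    hsv=cv2.cvtColor(v[0],cv2.COLOR_RGB2HSV)
    for nm,lo,hi in(("red",0,8),("yel",20,33),("grn",40,85),("blu",95,125)):
        m=((hsv[...,0]>=lo)&(hsv[...,0]<=hi)&(hsv[...,1]>110)&(hsv[...,2]>50)).astype(np.uint8)
        k,l,s,ce=cv2.connectedComponentsWithStats(m)
        for i in range(1,k):
            if s[i,4]>60:
                q=pc[(l==i)&(v[1]>0)]
                print(nm,s[i].tolist(),ce[i].round(),np.median(q,0).round(),np.percentile(q[:,2],[5,95]).round())
E
```

```text
top [ 244.  -14. 1493.] [[0.02, -0.99, 0.15], [-1.0, -0.02, 0.0], [-0.0, -0.15, -0.99]] 455.94129812784286
red [441, 182, 26, 23, 210] [454. 193.] [ 515. -658.   23.] [13. 30.]
red [138, 185, 17, 17, 79] [149. 195.] [467. 325. 132.] [113. 139.]
red [281, 187, 26, 26, 230] [293. 200.] [ 477. -119.   14.] [ 5. 19.]
yel [250, 135, 27, 26, 371] [263. 147.] [658. -16.  12.] [-1. 57.]
yel [347, 200, 16, 16, 121] [353. 208.] [ 451. -307.   42.] [24. 47.]
grn [341, 198, 26, 25, 184] [353. 211.] [ 447. -317.   13.] [ 8. 18.]
grn [326, 238, 17, 17, 70] [334. 246.] [ 333. -258.    9.] [ 4. 14.]
grn [358, 250, 36, 36, 410] [376. 267.] [ 267. -390.   18.] [11. 23.]
blu [174, 73, 57, 46, 870] [195.  89.] [876. 234.   2.] [-3.  8.]
blu [338, 83, 38, 13, 110] [355.  91.] [ 839. -311.   75.] [70. 81.]
blu [324, 143, 26, 25, 191] [337. 156.] [ 633. -265.   13.] [ 7. 18.]
blu [288, 191, 15, 14, 67] [294. 199.] [ 477. -114.   42.] [26. 49.]
side [286. 585. 771.] [[-0.96, -0.23, 0.19], [-0.29, 0.71, -0.64], [0.01, -0.67, -0.74]] 380.937830904789
red [269, 70, 23, 13, 147] [280.  75.] [ 519. -652.   20.] 
[... 266 characters left out ...]
  10.] [-0. 14.]
yel [311, 273, 8, 33, 86] [314. 289.] [246. 149.  -1.] [-3.  0.]
grn [176, 58, 14, 9, 64] [183.  62.] [ 822. -485.  103.] [ 95. 117.]
grn [319, 122, 39, 27, 420] [338. 136.] [ 269. -366.   15.] [ 7. 18.]
grn [260, 130, 28, 18, 170] [274. 141.] [ 449. -292.   11.] [ 6. 13.]
grn [300, 153, 19, 15, 101] [309. 161.] [ 334. -245.    7.] [3. 9.]
grn [163, 182, 19, 15, 145] [172. 191.] [647.   7.  37.] [22. 43.]
blu [140, 86, 29, 22, 69] [154.  99.] [ 842. -287.   74.] [72. 76.]
blu [198, 128, 28, 19, 203] [212. 138.] [ 634. -248.   11.] [ 6. 13.]
blu [237, 167, 18, 11, 86] [246. 173.] [ 483. -108.   40.] [38. 43.]
blu [13, 197, 118, 87, 5053] [ 72. 241.] [828. 217.   2.] [-1.  4.]
```

View pics/top0.png

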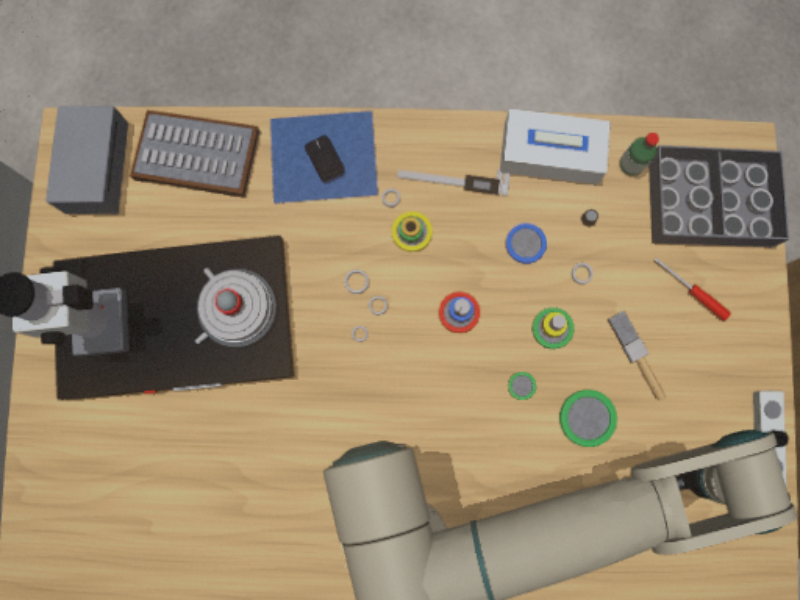

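View pics/side0.png

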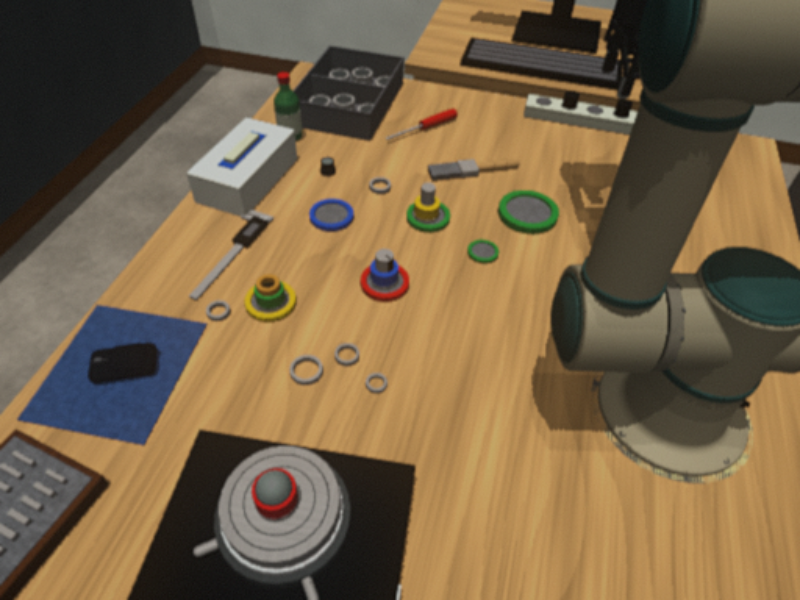

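The top view shows the red standard on the turntable (230,302), green in the yellow cup (411,231), blue in the red cup (460,312), yellow in a green cup (553,328), and the blue cup empty (526,243). There are three green cups: small at (522,385), middle at (553,328) and large at (589,418). The task means the middle one, which holds the yellow standard. Next I fit circles to check the sizes.

```bash
cat >> h.py <<'E'
HUE=dict(red=(0,8),yellow=(20,33),green=(40,85),blue=(95,125))
def circ(P):
    A=np.c_[2*P,np.ones(len(P))]; s=np.linalg.lstsq(A,(P**2).sum(1),rcond=None)[0]
    return s[:2],np.sqrt(s[2]+s[:2]@s[:2])
def fit(v,col,xy,z,rad,sat=90,dz=12):
    """outer circle of a colour near xy, at height z"""
    h=cv2.cvtColor(v[0],cv2.COLOR_RGB2HSV).astype(int); lo,hi=HUE[col]
    m=(h[...,0]>=lo)&(h[...,0]<=hi)|((h[...,0]>=173) if col=="red" else False)
    m&=(h[...,1]>sat)&(h[...,2]>40)
    pc=cloud(v); m&=(np.hypot(pc[...,0]-xy[0],pc[...,1]-xy[1])<rad*1.6)&(abs(pc[...,2]-z)<dz)
    ys,xs=np.nonzero(m)
    if len(xs)<20: return None
    hull=cv2.convexHull(np.c_[xs,ys].astype(np.float32))[:,0]
    # spread of half a pixel outwards is common to all sides
    P=onz(v,hull,z)[:,:2]; c,r=circ(P)
    for _ in range(2):
        e=np.abs(np.hypot(*(P-c).T)-r); k=e<=max(2.5,np.percentile(e,85)); c,r=circ(P[k])
    return c.round(1),round(float(r),1),len(xs)
E
cat > m.py <<'E'
from h import *
J=[("cup_red","red",(477,-108),13,44),("cup_yel","yellow",(655,-8),13,44),("cup_grn","green",(449,-305),13,44),("small","green",(333,-252),10,28),("large","green",(268,-378),16,61),("cup_blu","blue",(634,-258),13,44),
("s_red","red",(468,340),134,25),("s_yel","yellow",(452,-304),42,25),("s_grn","green",(648,0),42,25),("s_blu","blue",(479,-111),42,25)]
if __name__=="__main__":
    for n in("top","side"):
        v=list(np.load(n+"0.npz").values())
        for a,*b in J: print(n,a,fit(v,*b))
        pc=cloud(v); m=(abs(pc[...,2]-100)<9)&(np.hypot(pc[...,0]-468,pc[...,1]-335)<110)
        k,l,s,ce=cv2.connectedComponentsWithStats(m.astype(np.uint8)); i=1+s[1:,4].argmax()
        ys,xs=np.nonzero(l==i); hu=cv2.convexHull(np.c_[xs,ys].astype(np.float32))[:,0]
        print("table",circ(onz(v,hu,100)[:,:2]),np.median(pc[l==i][:,2]))
    v=list(np.load("top0.npz").values()); save("c1",cv2.resize(v[0][180:290,290:440],(750,550),interpolation=cv2.INTER_CUBIC))
E
python3 m.py
```

```text
top cup_red (array([ 483.2, -120.7]), 42.8, 238)
top cup_yel (array([657.2, -15.5]), 45.6, 264)
top cup_grn (array([ 454.3, -319.5]), 43.4, 228)
top small (array([ 331.6, -254.5]), 28.9, 106)
top large (array([ 266.6, -391.8]), 59.2, 455)
top cup_blu (array([ 636.5, -263.1]), 42.5, 210)
top s_red (array([475.1, 339.3]), 24.5, 70)
top s_yel (array([ 458.4, -316.4]), 24.8, 110)
top s_grn (array([653.2, -12.7]), 24.2, 44)
top s_blu (array([ 485.5, -121.2]), 23.9, 72)
table (array([474.19069173, 337.09486971]), np.float64(69.91321630250722)) 99.94493733967579
side cup_red (array([ 485.1, -112.3]), 44.5, 266)
side cup_yel (array([658. ,  -8.4]), 44.6, 320)
side cup_grn (array([ 456.4, -310.3]), 44.1, 180)
side small (array([ 334.6, -247. ]), 29.4, 109)
side large (array([ 270.5, -382.3]), 62.9, 431)
side cup_blu (array([ 638.3, -254.6]), 44.0, 221)
side s_red (array([476.7, 346.3]), 25.8, 277)
side s_yel (array([ 460.4, -305.8]), 27.7, 126)
side s_grn (array([653.2,  -2.5]), 24.5, 106)
side s_blu (array([ 487.2, -112.7]), 24.8, 112)
table (array([475.46987706, 343.34660367]), np.float64(69.9314570296661)) 99.0145191962136
```

View pics/c1.png

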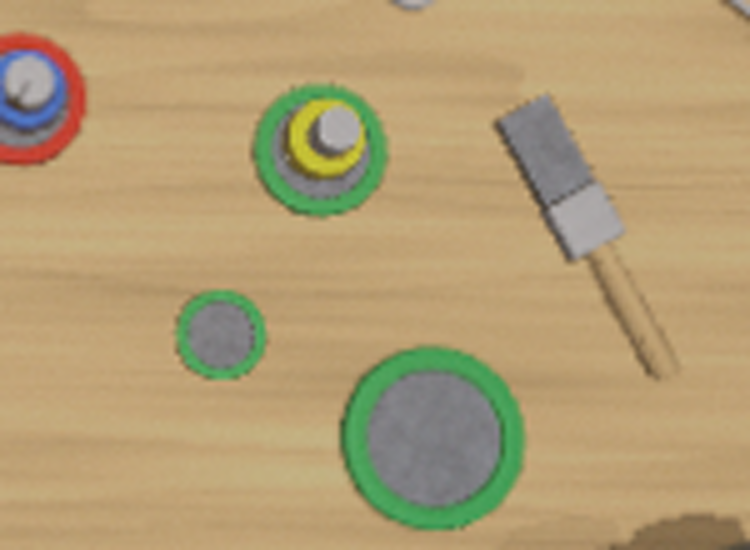

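The crop confirms the choice: the cup with the yellow standard at (320,150) has r≈44, between the small one at (221,335), r≈29, and the large one at (433,437), r≈60. The top and side views disagree by about 8 mm in y. I'll use the wrist camera above the cup to settle it.

Emit:
arm_command(steps=[5,3,0,0,8.5,10,6,0,0,8.5,15,9,0,0,8.5,20,12,0,0,8.5,24,15,0,0,8.5,28,18,0,0,8.5,28,18,0,0,8.5,28,18,0,0,8.5,28,18,0,0,8.5,28,18,0,0,8.5], grip_force=40)

```text
time_s: 1.35
tcp_pos: [454.3, -315.7, 404.8]
ee_rot: [[0.943, 0.332, 0.0], [0.332, -0.943, -0.0], [-0.0, 0.0, -1.0]]
contact_force: [-0.2, 0.0, 0.3]
gripper_width: 0.999
gripper_force: 0.0
```

```bash
cat > w.py <<'E'
import sys
from h import *
from m import J
name=sys.argv[1] if len(sys.argv)>1 else None
v=snap("wrist"); s=status.get_state()
print(s["time_s"],np.round(s["tcp_pos"],1),np.round(s["ee_rot"],3).tolist(),round(s["gripper_width"],3), "cam",v[5].round(1),v[2][0,0])
for a,*b in J: 
    f=fit(v,*b)
    if f: print(a,f)
if name: save(name,v[0])
E
python3 w.py w1
```

```text
1.4 [ 454.4 -315.6  404.8] [[0.943, 0.332, 0.0], [0.332, -0.943, -0.0], [0.0, 0.0, -1.0]] 0.994 cam [ 532.2 -288.2  374.4] 297.1797867071316
cup_red (array([ 487.5, -120.2]), 44.2, 1900)
cup_grn (array([ 458.5, -317.1]), 43.1, 1578)
small (array([ 337.3, -252.1]), 29.3, 590)
large (array([ 273.4, -388.5]), 61.3, 2307)
cup_blu (array([ 638. , -261.5]), 42.1, 957)
s_yel (array([ 462.5, -314.7]), 24.8, 797)
s_blu (array([ 490.1, -123.3]), 25.6, 988)
```

View pics/w1.png

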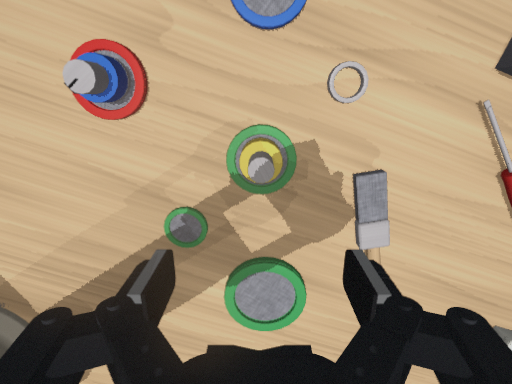

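The wrist view shows the middle green cup with the yellow standard at (261,158), the red cup with blue at (108,79), and the blue cup at the top edge. It agrees with the top view, so I descend on the yellow standard.

Emit:
arm_command(steps=[0.8,0.1,-5,0,8.5,0.8,0.1,-10,0,8.5,0.8,0.1,-15,0,8.5,0.8,0.1,-19,0,8.5,0.8,0.1,-21,0,8.5,0.8,0.1,-21.8,0,8.5,0.8,0.1,-21.8,0,4,0.8,0.1,-21.8,0,4,0.8,0.1,-21.8,0,4,0.8,0.1,-21.8,0,4])

```text
time_s: 2.65
tcp_pos: [463.4, -314.4, 188.4]
ee_rot: [[0.943, 0.333, 0.002], [0.333, -0.943, -0.002], [0.002, 0.003, -1.0]]
contact_force: [-0.1, -0.3, 6.6]
gripper_width: 0.571
gripper_force: 42.8
```

```bash
python3 w.py w2
```

```text
2.7 [ 463.4 -314.5  188.4] [[0.943, 0.333, 0.002], [0.333, -0.943, -0.002], [0.002, 0.003, -1.0]] 0.566 cam [ 541.3 -286.9  158.1] 297.1797867071316
cup_grn (array([ 459.7, -316.7]), 43.8, 4197)
small (array([ 350. , -259.9]), 21.3, 466)
s_yel (array([ 465.1, -313.4]), 26.1, 4899)
```

View pics/w2.png

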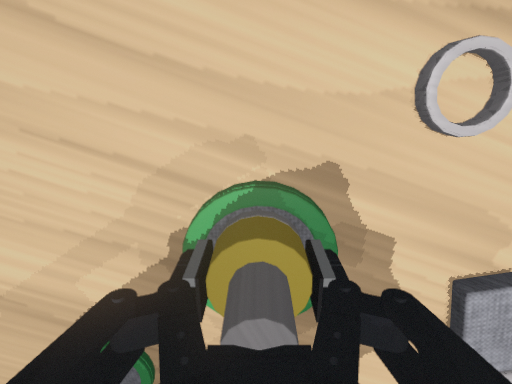

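The picture shows the yellow collar held between the pads at (260,270), well centred. Now I lift it and carry it to the blue cup.

Emit:
arm_command(steps=[0,0,1,0,4,0,0,3,0,4,0,0,6,0,4,4,1.2,7,0,4,8,2.4,7,0,4,12,3.6,7,0,4,15,4.5,7,0,4,17,5.1,7,0,4,17.6,5.3,7,0,4,17.6,5.3,7,0,4])

```text
time_s: 3.95
tcp_pos: [638.7, -260.9, 256.2]
ee_rot: [[0.943, 0.333, -0.001], [0.333, -0.943, 0.0], [-0.001, -0.001, -1.0]]
contact_force: [-0.4, -0.8, -3.7]
gripper_width: 0.568
gripper_force: 42.4
```

Run:
```python
import sys; sys.argv=['w']
exec(open('w.py').read())
t=s["tcp_pos"]; print("held yel", fit(v,"yellow",t[:2],42+t[2]-188.4,25))
```

```text
4.0 [ 638.4 -261.2  256.3] [[0.943, 0.333, -0.001], [0.333, -0.943, 0.0], [-0.001, -0.001, -1.0]] 0.57 cam [ 716.5 -233.3  225.6] 297.1797867071316
cup_red (array([ 496. , -122.5]), 43.8, 2318)
cup_yel (array([663.9, -28.2]), 39.2, 114)
cup_blu (array([ 642.4, -260.5]), 43.2, 3253)
s_blu (array([ 496.8, -127.3]), 28.5, 1727)
held yel (array([ 639.9, -259.9]), 25.7, 4873)
```

Emit:
arm_command(steps=[0.2,0,-3,0,4,0.2,0,-5.5,0,4,0.2,0,-6.4,0,4,0.2,0,-6.8,0,4,0.2,0,-6.8,0,4,0.2,0,-6.8,0,8.5,0.2,0,-6.8,0,8.5,0.2,0,-6.6,0,8.5,0.2,0,-3,0,8.5,0.2,0,1,0,8.5])

```text
time_s: 5.25
tcp_pos: [640.9, -260.9, 267.3]
ee_rot: [[0.943, 0.333, -0.001], [0.333, -0.943, 0.0], [-0.001, -0.001, -1.0]]
contact_force: [0.1, 0.9, -0.2]
gripper_width: 0.994
gripper_force: 0.0
```

Emit:
arm_command(steps=[0,1,5,0,8.5,0.2,5,8,0,8.5,0.5,10,8,0,8.5,1,15,8,0,8.5,1.5,20,8,0,8.5,1.6,23,8,0,8.5,1.6,24.5,8,0,8.5,1.6,25,8,0,8.5,1.6,25,8,0,8.5,1.6,25,8,0,8.5])

```text
time_s: 6.5
tcp_pos: [657.0, -12.2, 346.7]
ee_rot: [[0.943, 0.332, 0.0], [0.332, -0.943, -0.0], [-0.0, 0.0, -1.0]]
contact_force: [0.0, 0.3, 0.0]
gripper_width: 0.996
gripper_force: 0.0
```

```bash
python3 w.py w3
```

```text
6.55 [657.  -12.1 346.7] [[0.943, 0.332, -0.0], [0.332, -0.943, -0.0], [-0.0, 0.0, -1.0]] 0.996 cam [734.9  15.3 316.3] 297.1797867071316
cup_red (array([ 492.1, -115.4]), 45.0, 1378)
cup_yel (array([661.8, -13.9]), 43.8, 2220)
cup_blu (array([ 642.8, -254.9]), 45.2, 1693)
s_grn (array([660.2, -11.1]), 24.8, 574)
s_blu (array([ 497.1, -117.3]), 27.2, 728)
```

View pics/w3.png

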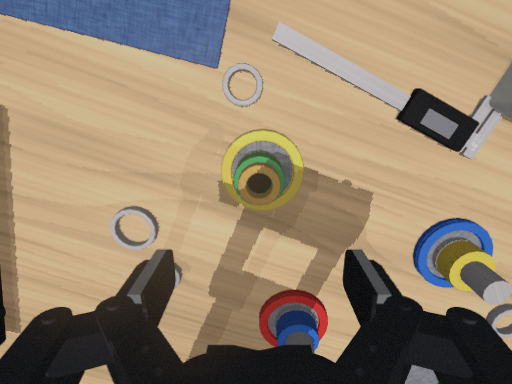

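The picture shows yellow standing in the blue cup at (458,252) and green in the yellow cup at (259,175). Next I grasp green.

Emit:
arm_command(steps=[0.3,0.1,-4,0,8.5,0.3,0.1,-8,0,8.5,0.3,0.1,-12,0,8.5,0.3,0.1,-14.5,0,8.5,0.3,0.1,-15.6,0,8.5,0.3,0.1,-15.6,0,8.5,0.3,0.1,-15.6,0,4,0.3,0.1,-15.6,0,4,0.3,0.1,-15.6,0,4,0.3,0.1,-15.6,0,4])

```text
time_s: 7.8
tcp_pos: [660.5, -10.1, 192.6]
ee_rot: [[0.943, 0.333, 0.003], [0.333, -0.943, -0.001], [0.003, 0.002, -1.0]]
contact_force: [-0.1, -0.1, 5.6]
gripper_width: 0.568
gripper_force: 42.6
```

```bash
python3 w.py | egrep 'cam|yel|grn'
```

```text
7.85 [660.5 -10.1 192.6] [[0.943, 0.333, 0.003], [0.333, -0.943, -0.0], [0.003, 0.001, -1.0]] 0.574 cam [738.5  17.5 162.4] 297.1797867071316
cup_yel (array([663.2, -13.6]), 43.5, 4680)
s_grn (array([662.6,  -9.6]), 25.1, 2774)
```

Emit:
arm_command(steps=[0,0,2,0,4,0,0,6,0,4,-1,-2,9,0,4,-4,-6,9,0,4,-7,-11,9,0,4,-10,-15,9,0,4,-13,-20,9,0,4,-16,-24.5,9,0,4,-18.5,-28.5,8,0,4,-20.1,-30.7,7,0,4])

```text
time_s: 9.1
tcp_pos: [457.5, -318.6, 261.0]
ee_rot: [[0.943, 0.332, -0.0], [0.332, -0.943, -0.0], [-0.0, -0.0, -1.0]]
contact_force: [-0.5, -0.7, -3.7]
gripper_width: 0.567
gripper_force: 42.7
```

```bash
cat > held.py <<'E'
import sys; from h import *; from m import J
col,cup,off=sys.argv[1],sys.argv[2],float(sys.argv[3])  # off: collar top below TCP
v=snap("wrist"); s=status.get_state(); t=s["tcp_pos"]; print(s["time_s"],np.round(t,1))
print("held",fit(v,col,t[:2],t[2]-off,25))
for a,*b in J:
    if a==cup:
        b[1]=t[:2]; print(a,fit(v,*b))
E
python3 held.py green cup_grn 150.6
```

```text
9.15 [ 455.9 -320.1  259.2]
held (array([ 458.3, -318.3]), 25.4, 2903)
cup_grn (array([ 459.1, -317. ]), 43.2, 3016)
```

```bash
for i in 1 2 3; do python3 held.py green cup_grn 150.6; done
```

```text
9.2 [ 457.  -318.6  259.6]
held (array([ 457.2, -319.5]), 24.9, 2744)
cup_grn (array([ 459. , -317.1]), 43.2, 3122)
9.25 [ 458.1 -317.6  260.3]
held (array([ 458.5, -317.8]), 24.8, 2733)
cup_grn (array([ 459. , -317.1]), 43.2, 3064)
9.3 [ 458.8 -316.9  260.8]
held (array([ 459.7, -316.7]), 24.9, 2737)
cup_grn (array([ 459. , -317.1]), 43.3, 3008)
```

Emit:
arm_command(steps=[0,0,-3,0,4,0,0,-5.5,0,4,0,0,-6.4,0,4,0,0,-6.8,0,4,0,0,-6.8,0,4,0,0,-6.8,0,8.5,0,0,-6.8,0,8.5,0,0,-6.6,0,8.5,0,0,-3,0,8.5,0,0,1,0,8.5])

```text
time_s: 10.55
tcp_pos: [458.8, -316.9, 271.5]
ee_rot: [[0.943, 0.333, -0.001], [0.333, -0.943, 0.001], [-0.001, -0.001, -1.0]]
contact_force: [-0.2, 0.5, 0.8]
gripper_width: 0.996
gripper_force: 0.0
```

Emit:
arm_command(steps=[0,0,4,0,8.5,3,1,5,0,8.5,7,2.2,5,0,8.5,11,3.4,5,0,8.5,15,4.6,5,0,8.5,17.5,5.4,5,0,8.5,18.2,5.6,5,0,8.5,18.2,5.6,5,0,8.5,18.2,5.6,5,0,8.5,18.2,5.6,5,0,8.5])

```text
time_s: 11.8
tcp_pos: [640.4, -261.5, 321.1]
ee_rot: [[0.943, 0.332, 0.0], [0.332, -0.943, -0.0], [0.0, 0.0, -1.0]]
contact_force: [-0.1, 0.1, 0.6]
gripper_width: 0.993
gripper_force: 0.0
```

```bash
sed -i 's/^J=/J=[("s_yel@blu","yellow",(641,-261),42,25),("s_grn@grn","green",(459,-317),42,25),("s_blu@blu","blue",(641,-261),42,25)]+/' m.py; python3 w.py w4
```

```text
11.85 [ 640.5 -261.4  321.1] [[0.943, 0.333, 0.0], [0.333, -0.943, -0.0], [0.0, 0.0, -1.0]] 0.995 cam [ 718.2 -234.   290.7] 297.1797867071316
s_yel@blu (array([ 641.2, -261.2]), 24.9, 1269)
s_grn@grn (array([ 473. , -312.8]), 21.0, 477)
cup_red (array([ 491.3, -121.5]), 45.5, 1900)
cup_yel (array([662.8, -21.5]), 43.2, 2528)
cup_grn (array([ 465.2, -315. ]), 43.9, 1481)
cup_blu (array([ 642. , -260.5]), 43.2, 2223)
s_blu (array([ 495.6, -122.9]), 27.5, 1154)
```

View pics/w4.png

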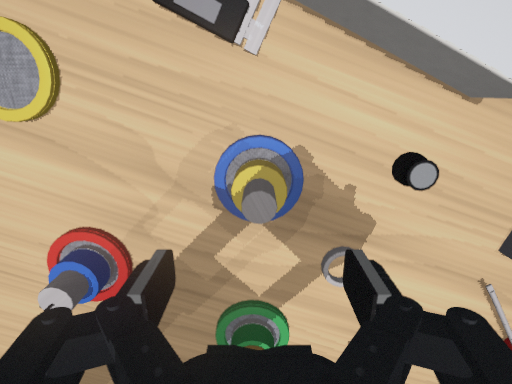

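Yellow is in the blue cup at (259,190) and green stands in the green cup at the bottom. I grasp yellow again and carry it to the yellow cup.

Emit:
arm_command(steps=[0.1,0,-4,0,8.5,0.1,0,-8,0,8.5,0.1,0,-11.5,0,8.5,0.1,0,-13.1,0,8.5,0.1,0,-13.1,0,8.5,0.1,0,-13.1,0,4,0.1,0,-13.1,0,4,0.1,0,-13.1,0,4,0.1,0,-13.1,0,4,0.1,0,-13.1,0,4])

```text
time_s: 13.1
tcp_pos: [642.4, -261.1, 192.0]
ee_rot: [[0.943, 0.333, 0.003], [0.333, -0.943, -0.001], [0.002, 0.002, -1.0]]
contact_force: [-1.4, 1.7, 5.7]
gripper_width: 0.571
gripper_force: 42.3
```

Emit:
arm_command(steps=[0,0,2,0,4,0,0,6,0,4,0,3,7,0,4,0.4,7,7,0,4,0.8,12,7,0,4,1.2,17,7,0,4,1.6,21,7,0,4,1.9,23.5,7,0,4,2.1,24.8,7,0,4,2.1,24.8,7,0,4])

```text
time_s: 14.35
tcp_pos: [663.0, -12.7, 260.0]
ee_rot: [[0.943, 0.334, 0.0], [0.334, -0.943, -0.0], [0.0, 0.0, -1.0]]
contact_force: [0.3, -0.6, -3.1]
gripper_width: 0.567
gripper_force: 42.5
```

```bash
for i in 1 2 3 4; do python3 held.py yellow cup_yel 150.6; done
```

```text
14.4 [663.  -13.5 259.9]
held (array([662.8, -11.9]), 26.3, 4702)
cup_yel (array([662.7, -13.6]), 43.7, 3208)
14.45 [663.  -14.  259.8]
held (array([662.7, -12.8]), 26.3, 4691)
cup_yel (array([662.6, -13.7]), 43.7, 3209)
14.5 [663.  -14.2 259.8]
held (array([662.7, -13.1]), 26.3, 4699)
cup_yel (array([662.6, -13.8]), 43.7, 3216)
14.55 [662.9 -14.2 259.7]
held (array([662.8, -13.1]), 26.5, 4696)
cup_yel (array([662.7, -13.9]), 43.7, 3228)
```

Emit:
arm_command(steps=[0,0,-3,0,4,0,0,-5.5,0,4,0,0,-6.4,0,4,0,0,-6.8,0,4,0,0,-6.8,0,4,0,0,-6.8,0,8.5,0,0,-6.8,0,8.5,0,0,-6.6,0,8.5,0,0,-3,0,8.5,0,0,1,0,8.5])

```text
time_s: 15.8
tcp_pos: [662.9, -13.0, 270.3]
ee_rot: [[0.943, 0.333, -0.001], [0.333, -0.943, 0.0], [-0.001, -0.0, -1.0]]
contact_force: [0.0, -0.5, -0.4]
gripper_width: 0.995
gripper_force: 0.0
```

Emit:
arm_command(steps=[0,0,4,0,8.5,-3,-2,5,0,8.5,-7,-4.5,5,0,8.5,-11,-7,5,0,8.5,-15,-9.2,5,0,8.5,-17,-10.4,5,0,8.5,-17.4,-10.6,5,0,8.5,-17.4,-10.6,5,0,8.5,-17.4,-10.6,5,0,8.5,-17.4,-10.6,5,0,8.5])

```text
time_s: 17.05
tcp_pos: [489.5, -118.6, 319.6]
ee_rot: [[0.943, 0.334, -0.0], [0.334, -0.943, 0.0], [-0.0, -0.0, -1.0]]
contact_force: [-0.4, 0.1, 0.3]
gripper_width: 0.996
gripper_force: 0.0
```

```bash
sed -i 's/^J=/J=[("s_yel@yel","yellow",(663,-14),42,25)]+/' m.py; python3 w.py w5
```

```text
17.1 [ 489.4 -118.7  319.5] [[0.943, 0.334, -0.0], [0.334, -0.943, 0.0], [-0.0, -0.0, -1.0]] 0.996 cam [567.3 -90.9 289.1] 297.1797867071316
s_grn@grn (array([ 461.9, -310.3]), 26.1, 909)
cup_red (array([ 487.9, -117.9]), 43.7, 2509)
cup_yel (array([654.8, -18.1]), 39.3, 179)
cup_grn (array([ 458.9, -312.2]), 45.8, 1790)
small (array([ 339. , -249.1]), 30.3, 826)
large (array([ 324.5, -386.5]), 16.4, 401)
cup_blu (array([ 639.8, -257.6]), 44.5, 4001)
s_yel (array([ 456.5, -320.1]), 20.1, 43)
s_blu (array([ 491. , -119.1]), 24.9, 1072)
```

View pics/w5.png

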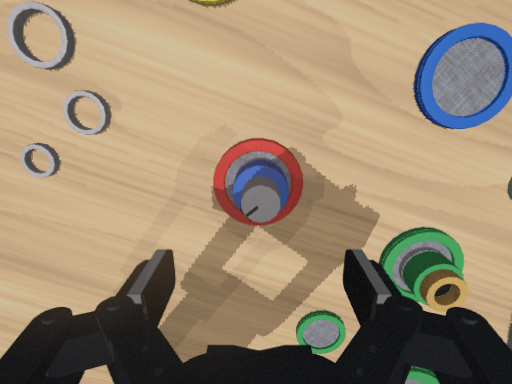

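Blue is in the red cup at (261,190), the blue cup is empty, and green stands in the green cup. I grasp blue and move it to the blue cup.

Emit:
arm_command(steps=[0.1,0,-4,0,8.5,0.1,0,-8,0,8.5,0.1,0,-11.5,0,8.5,0.1,0,-12.9,0,8.5,0.1,0,-12.9,0,8.5,0.1,0,-12.9,0,4,0.1,0,-12.9,0,4,0.1,0,-12.9,0,4,0.1,0,-12.9,0,4,0.1,0,-12.9,0,4])

```text
time_s: 18.35
tcp_pos: [490.6, -119.2, 192.4]
ee_rot: [[0.943, 0.333, 0.003], [0.333, -0.943, -0.001], [0.002, 0.002, -1.0]]
contact_force: [-0.6, 0.6, 5.3]
gripper_width: 0.567
gripper_force: 41.4
```

Emit:
arm_command(steps=[0,0,2,0,4,0,0,6,0,4,2,-2,7,0,4,5,-5,7,0,4,8.5,-8,7,0,4,11.5,-11,7,0,4,14,-13.2,7,0,4,15.1,-14.2,7,0,4,15.1,-14.2,7,0,4,15.1,-14.2,7,0,4])

```text
time_s: 19.6
tcp_pos: [640.6, -260.5, 259.8]
ee_rot: [[0.943, 0.333, -0.002], [0.333, -0.943, 0.001], [-0.001, -0.001, -1.0]]
contact_force: [-0.5, -0.9, -4.5]
gripper_width: 0.569
gripper_force: 43.5
```

```bash
cp held.py heldb.py; sed -i 's/b\[1\]=t\[:2\]; print(a,fit(v,\*b))/b[1]=t[:2]; print(a,fit(v,*b,dz=9))/' heldb.py; for i in 1 2 ; do python3 heldb.py blue cup_blu 150.6; done
```

```text
19.65 [ 640.6 -260.4  260.3]
held (array([ 642.3, -259.7]), 25.3, 3899)
cup_blu (array([ 642.4, -260.5]), 43.2, 3065)
19.7 [ 640.7 -260.4  260.6]
held (array([ 642.3, -259.5]), 25.3, 3904)
cup_blu (array([ 642.4, -260.4]), 43.2, 3064)
```

Emit:
arm_command(steps=[0,0,-3,0,4,0,0,-5.5,0,4,0,0,-6.4,0,4,0,0,-6.8,0,4,0,0,-6.8,0,4,0,0,-6.8,0,8.5,0,0,-6.8,0,8.5,0,0,-6.6,0,8.5,0,0,-3,0,8.5,0,0,1,0,8.5])

```text
time_s: 20.95
tcp_pos: [640.9, -260.9, 271.4]
ee_rot: [[0.943, 0.333, -0.001], [0.333, -0.943, 0.0], [-0.001, -0.001, -1.0]]
contact_force: [-0.1, -0.4, 0.3]
gripper_width: 0.994
gripper_force: 0.0
```

Emit:
arm_command(steps=[0,0,4,0,8.5,0,3,8,0,8.5,0,8,12,0,8.5,-2,13,12,0,8.5,-4,18,12,0,8.5,-6,23,12,0,8.5,-8,28,12,0,8.5,-10,33,12,0,8.5,-12,38,12,0,8.5,-13,43,12,0,8.5])

```text
time_s: 22.2
tcp_pos: [509.9, 170.5, 391.8]
ee_rot: [[0.943, 0.333, 0.002], [0.333, -0.943, 0.0], [0.002, 0.0, -1.0]]
contact_force: [0.4, 1.0, 0.4]
gripper_width: 0.997
gripper_force: 0.0
```

Emit:
arm_command(steps=[-1,5,0,0,8.5,-2,10,0,0,8.5,-3,14,0,0,8.5,-3.2,16.5,0,0,8.5,-3.2,17,0,0,8.5,-3.2,17,0,0,8.5,-3.2,17,0,0,8.5,-3.2,17,0,0,8.5,-3.2,17,0,0,8.5,-3.2,17,0,0,8.5])

```text
time_s: 23.45
tcp_pos: [479.1, 338.8, 390.7]
ee_rot: [[0.943, 0.333, 0.0], [0.333, -0.943, -0.0], [0.0, 0.0, -1.0]]
contact_force: [-0.4, 0.3, 0.2]
gripper_width: 0.992
gripper_force: 0.0
```

```bash
cat > tt.py <<'E'
from h import *
def table(v):
    pc=cloud(v); m=(abs(pc[...,2]-100)<6)&(np.hypot(pc[...,0]-478,pc[...,1]-339)<95)
    k,l,s,ce=cv2.connectedComponentsWithStats(m.astype(np.uint8)); i=1+s[1:,4].argmax()
    ys,xs=np.nonzero(l==i); hu=cv2.convexHull(np.c_[xs,ys].astype(np.float32))[:,0]
    hu=hu[(hu[:,0]>3)&(hu[:,0]<508)&(hu[:,1]>3)]
    P=onz(v,hu,100)[:,:2]; c,r=circ(P)
    for _ in range(4):
        e=np.abs(np.hypot(*(P-c).T)-r); k=e<=max(1.5,np.percentile(e,85)); c,r=circ(P[k])
    return c.round(1),round(float(r),1),round(float(np.median(pc[l==i][:,2])),1),len(P)
E
python3 w.py w6
python3 - <<'E'
from tt import *
v=snap("wrist"); print("table",table(v)); print(fit(v,"red",(479,341),134,25))
print(np.round(status.get_state()["joint_positions"],2))
E
```

```text
23.5 [479.1 338.9 390.7] [[0.943, 0.333, 0.0], [0.333, -0.943, -0.0], [0.0, 0.0, -1.0]] 0.998 cam [556.9 366.5 360.3] 297.1797867071316
s_red (array([480.2, 344.3]), 25.1, 914)
table (array([477.2, 341.8]), 69.5, 100.7, 52)
(array([480.3, 344.3]), 25.2, 919)
[ 0.55  0.23  1.23 -0.    1.68  1.78]
```

View pics/w6.png

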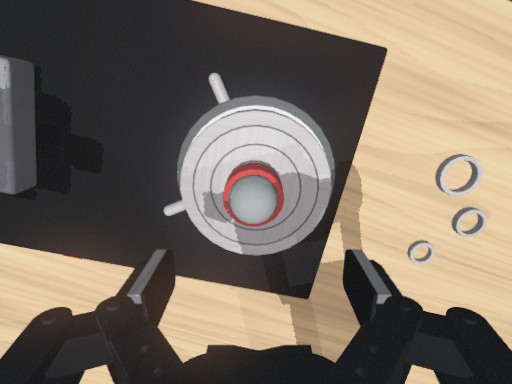

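The red standard is on the table at (253,197), slightly off the table centre (256,182). I grasp it.

Emit:
arm_command(steps=[0.1,0.5,-4,0,8.5,0.1,0.5,-8,0,8.5,0.1,0.5,-10,0,8.5,0.1,0.5,-10.8,0,8.5,0.1,0.5,-10.8,0,8.5,0.1,0.5,-10.8,0,4,0.1,0.5,-10.8,0,4,0.1,0.5,-10.8,0,4,0.1,0.5,-10.8,0,4,0.1,0.5,-10.8,0,4])

```text
time_s: 24.8
tcp_pos: [480.2, 344.1, 284.1]
ee_rot: [[0.943, 0.333, 0.002], [0.333, -0.943, 0.001], [0.002, -0.0, -1.0]]
contact_force: [-0.5, -1.1, 6.0]
gripper_width: 0.572
gripper_force: 42.3
```

Emit:
arm_command(steps=[0,0,2,0,4,0,0,4,0,4,0,-3,5,0,4,0,-7,5,0,4,0,-12,5,0,4,0,-17,5,0,4,0.2,-22,4,0,4,0.4,-27,3,0,4,0.6,-32,2,0,4,0.8,-37,0,0,4])

```text
time_s: 26.05
tcp_pos: [487.8, -27.6, 282.4]
ee_rot: [[0.943, 0.333, 0.001], [0.333, -0.943, -0.0], [0.001, 0.0, -1.0]]
contact_force: [0.8, 0.1, -4.1]
gripper_width: 0.567
gripper_force: 42.3
```

Emit:
arm_command(steps=[0,-4,-1,0,4,0,-7.5,-2,0,4,0,-9,-2.2,0,4,0,-9.2,-2.2,0,4,0,-9.2,-2.2,0,4,0,-9.2,-2.2,0,4,0,-9.2,-2.2,0,4,0,-9.2,-2.2,0,4,0,-9.2,-2.2,0,4,0,-9.2,-2.2,0,4])

```text
time_s: 27.3
tcp_pos: [488.0, -118.0, 260.7]
ee_rot: [[0.943, 0.333, 0.0], [0.333, -0.943, -0.0], [-0.0, 0.0, -1.0]]
contact_force: [1.0, 0.1, -3.3]
gripper_width: 0.572
gripper_force: 42.3
```

```bash
for i in 1 2 ; do python3 heldb.py red cup_red 150.6; done
```

```text
27.35 [ 488.  -118.   260.7]
held (array([ 489.7, -117.3]), 25.7, 2689)
cup_red (array([ 488.3, -117.8]), 43.5, 3082)
27.4 [ 488.  -118.   260.7]
held (array([ 489.5, -117.3]), 25.8, 2696)
cup_red (array([ 488.3, -117.8]), 43.5, 3088)
```

Emit:
arm_command(steps=[-0.1,0,-3,0,4,-0.1,0,-5.5,0,4,-0.1,0,-6.4,0,4,-0.1,0,-6.8,0,4,-0.1,0,-6.8,0,4,-0.1,0,-6.8,0,8.5,-0.1,0,-6.8,0,8.5,-0.1,0,-6.6,0,8.5,-0.1,0,-3,0,8.5,-0.1,0,1,0,8.5])

```text
time_s: 28.65
tcp_pos: [486.8, -117.9, 271.5]
ee_rot: [[0.943, 0.333, -0.001], [0.333, -0.943, 0.0], [-0.001, -0.001, -1.0]]
contact_force: [0.5, -0.1, 0.4]
gripper_width: 1.0
gripper_force: 0.0
```

Emit:
arm_command(steps=[0,0,4,0,8.5,3,-3,5,0,8.5,7,-6.5,5,0,8.5,11,-10,5,0,8.5,14,-13,5,0,8.5,15.4,-14.2,5,0,8.5,15.4,-14.2,5,0,8.5,15.4,-14.2,5,0,8.5,15.4,-14.2,5,0,8.5,15.4,-14.2,5,0,8.5])

```text
time_s: 29.9
tcp_pos: [640.8, -259.5, 321.3]
ee_rot: [[0.943, 0.334, 0.0], [0.334, -0.943, -0.0], [0.0, 0.0, -1.0]]
contact_force: [-1.1, -0.4, -0.4]
gripper_width: 0.996
gripper_force: 0.0
```

```bash
sed -i 's/^J=/J=[("s_red@red","red",(488,-118),42,25,90,10)]+/' m.py; python3 w.py w7
```

```text
29.95 [ 640.8 -259.6  321.2] [[0.943, 0.334, 0.0], [0.334, -0.943, -0.0], [0.0, 0.0, -1.0]] 0.995 cam [ 718.6 -231.8  290.8] 297.1797867071316
s_red@red (array([ 491.3, -121.5]), 26.7, 779)
s_yel@yel (array([663.4, -26.1]), 22.6, 690)
s_grn@grn (array([ 471.5, -313. ]), 21.9, 451)
s_blu@blu (array([ 641.3, -260.9]), 25.0, 1068)
cup_red (array([ 491.2, -121.2]), 45.6, 2052)
cup_yel (array([662.8, -21.4]), 43.2, 2903)
cup_grn (array([ 465.5, -315.1]), 43.7, 1472)
cup_blu (array([ 642. , -260.5]), 43.2, 2328)
```

View pics/w7.png

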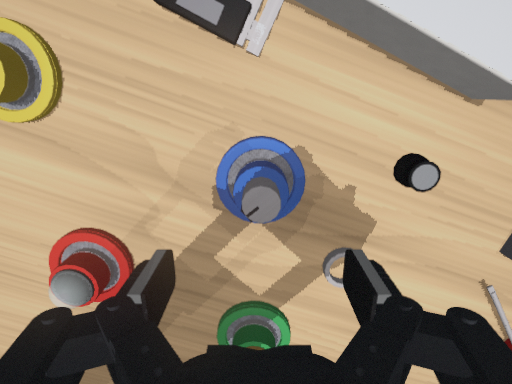

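Red is in the red cup at (85,275), yellow in the yellow cup, green in the green cup, and blue at (261,190). I take blue to the turntable.

Emit:
arm_command(steps=[0,-0.1,-4,0,8.5,0,-0.1,-8,0,8.5,0,-0.1,-11.5,0,8.5,0,-0.1,-13.1,0,8.5,0,-0.1,-13.1,0,8.5,0,-0.1,-13.1,0,4,0,-0.1,-13.1,0,4,0,-0.1,-13.1,0,4,0,-0.1,-13.1,0,4,0,-0.1,-13.1,0,4])

```text
time_s: 31.2
tcp_pos: [641.4, -261.0, 192.0]
ee_rot: [[0.943, 0.333, 0.003], [0.333, -0.943, -0.001], [0.002, 0.002, -1.0]]
contact_force: [-2.0, 0.4, 6.2]
gripper_width: 0.568
gripper_force: 42.4
```

Emit:
arm_command(steps=[0,0,2,0,4,0,0,6,0,4,0,3,11,0,4,-1,7,15,0,4,-2.5,12,18,0,4,-4,17,18,0,4,-6,22,18,0,4,-8,27,18,0,4,-9.5,32,18,0,4,-11,37,18,0,4])

```text
time_s: 32.45
tcp_pos: [529.9, 110.4, 370.4]
ee_rot: [[0.943, 0.333, 0.0], [0.333, -0.943, -0.0], [0.0, 0.0, -1.0]]
contact_force: [0.1, -0.1, -4.6]
gripper_width: 0.566
gripper_force: 43.2
```

Emit:
arm_command(steps=[-1.2,5,0,0,4,-2.4,10,0,0,4,-3.6,15,0,0,4,-4.6,19,-0.5,0,4,-5.2,22,-1.5,0,4,-5.4,23.2,-1.8,0,4,-5.4,23.2,-1.8,0,4,-5.4,23.2,-1.8,0,4,-5.4,23.2,-1.8,0,4,-5.4,23.2,-1.8,0,4])

```text
time_s: 33.7
tcp_pos: [477.3, 340.4, 352.1]
ee_rot: [[0.943, 0.332, 0.0], [0.332, -0.943, 0.0], [0.0, 0.0, -1.0]]
contact_force: [-0.1, -0.1, -5.2]
gripper_width: 0.571
gripper_force: 43.2
```

```bash
python3 heldb.py blue none 150.6;  python3 - <<'E'
from tt import *
v=snap("wrist"); print("table",table(v)); save("w8",v[0])
E
```

```text
33.75 [477.2 340.6 351.9]
held (array([478.5, 341. ]), 25.6, 4031)
table (array([477.5, 341.8]), 69.3, 100.7, 40)
```

View pics/w8.png

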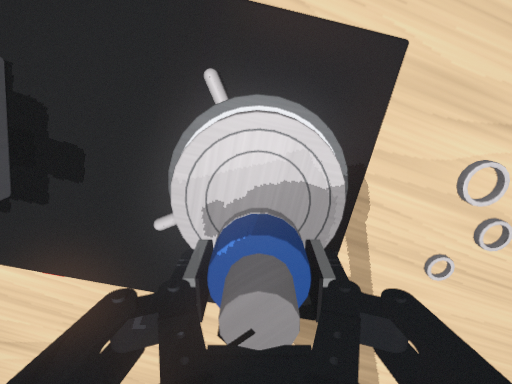

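Blue is held at (260,260) and lined up with the table centre. I lower it and release.

Emit:
arm_command(steps=[0,0.1,-3,0,4,0,0.1,-5.5,0,4,0,0.1,-6.3,0,4,0,0.1,-6.8,0,4,0,0.1,-6.8,0,4,0,0.1,-6.8,0,8.5,0,0.1,-6.8,0,8.5,0,0.1,-6.6,0,8.5,0,0.1,-3,0,8.5,0,0.1,1,0,8.5])

```text
time_s: 35.05
tcp_pos: [476.9, 342.0, 362.6]
ee_rot: [[0.943, 0.333, -0.001], [0.333, -0.943, -0.001], [-0.001, 0.0, -1.0]]
contact_force: [0.7, 0.9, 1.2]
gripper_width: 0.994
gripper_force: 0.0
```

Emit:
arm_command(steps=[0,0,3,0,8.5,0,-3,5,0,8.5,0,-8,5,0,8.5,0,-13,5,0,8.5,0,-18,5,0,8.5,0,-23,5,0,8.5,0,-28,5,0,8.5,0,-32,5,0,8.5,0,-34,5,0,8.5,0,-34,5,0,8.5])

```text
time_s: 36.3
tcp_pos: [476.9, 1.0, 412.3]
ee_rot: [[0.944, 0.331, 0.001], [0.331, -0.944, -0.0], [0.001, 0.0, -1.0]]
contact_force: [-0.7, 0.2, 0.8]
gripper_width: 0.999
gripper_force: 0.0
```

Emit:
arm_command(steps=[-4,3,0,0,8.5,-8,6,0,0,8.5,-11,9,0,0,8.5,-12,10,0,0,8.5,-12,10,0,0,8.5,-12,10,0,0,8.5,-12,10,0,0,8.5,-12,10,0,0,8.5,-12,10,0,0,8.5,-12,10,0,0,8.5])

```text
time_s: 37.55
tcp_pos: [357.1, 101.9, 411.7]
ee_rot: [[0.943, 0.333, -0.0], [0.333, -0.943, -0.0], [-0.0, 0.0, -1.0]]
contact_force: [-0.8, 0.0, 0.7]
gripper_width: 0.994
gripper_force: 0.0
```

Run:
```python
from tt import *
Q=dict(red=(483,-118),yellow=(658,-12),green=(455,-316))
v=snap("top"); u=snap("side")
for n,w in(("top",v),("side",u)):
    for c,xy in Q.items(): print(n,c,fit(w,c,xy,13,44,dz=8),fit(w,c,xy,42,25,dz=10))
    print(n,"table",table(w),fit(w,"blue",(475,340),134,25))
save("top9",cv2.resize(v[0][110:270,120:400],(784,448),interpolation=cv2.INTER_CUBIC))
```

```text
top red (array([ 483.6, -120.5]), 42.6, 252) (array([ 482.2, -119.9]), 24.4, 72)
top yellow (array([657.8, -16.6]), 43.5, 241) (array([657.2, -15.2]), 25.2, 103)
top green (array([ 454.6, -319.7]), 43.4, 227) (array([ 454. , -320.2]), 24.9, 58)
top table (array([474.5, 337.8]), 69.4, 100.0, 28) (array([471.2, 336.3]), 24.1, 94)
side red (array([ 485.3, -112.6]), 44.1, 286) (array([ 484. , -111.2]), 26.2, 97)
side yellow (array([658.2,  -8.9]), 44.5, 317) (array([657.2,  -8.5]), 26.1, 161)
side green (array([ 450.6, -312. ]), 48.8, 41) None
side table (array([475.6, 343. ]), 69.7, 99.0, 33) (array([472.6, 344.6]), 25.5, 341)
```

View pics/top9.png

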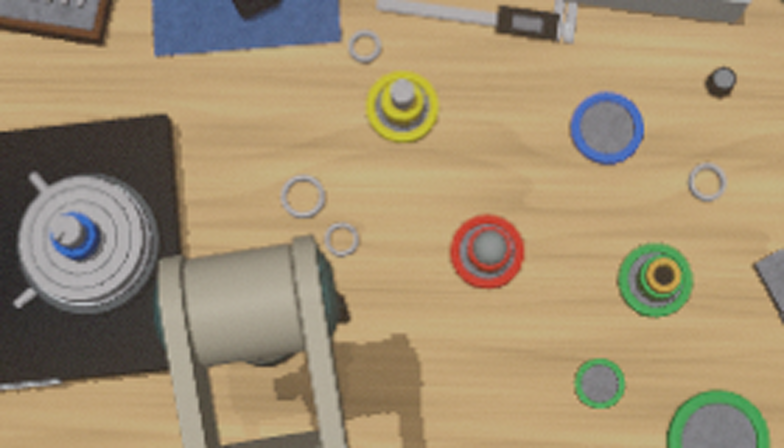

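All four stand upright in their places: blue at (72,235) on the turntable, yellow, red and green in their own cups, and the blue cup empty. The measured offsets are all below 4 mm and the arm is clear, so I hand in.

```bash
python3 -c "
from h import *
print(job_done())"
```

```text
the job is handed in; nothing more can be done
None
```

Job handed in, verdict not shown: the blue standard is on the turntable, red, yellow and green are in their own cups, the blue cup is empty, and all measured offsets were under 4 mm at about 38 s of the 122 s limit.

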